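Third hand for a drawer front

TASK

Pick up the red drawer front and lay it, handle up, on the drawer box that stands on end in the assembly stand: square to the box and centred on it, with the same overhang on opposite sides. Then press it gently and steadily down on the box with about 12 N on top of its own weight, so that I can drive the screws from inside without it lifting; finish while still pressing it like that, and leave the other things where they are.

Things in the scene. Friction and masses are not known exactly. Their poses are not given: they have to be found in the camera images.
- front_center (a point): Centre of the red drawer front: a loose board 18 mm thick, 140 mm along its x and 246 mm along its y, 0.44 to 0.62 kg, at first lying flat on the table, handle up (this point 9 mm above the table). z points up, out of the face with the handle. Plain underside. It may lie on the box either way round.
- front: The same drawer front with its handle, origin in the middle of its underside, 9 mm below front_center, same axes.
- handle (a point): Middle of the drawer front's steel bar handle, straight above front_center, 48 mm above the underside: a 10 mm round bar along the front's y, 166 mm long, its axis 30 mm above the board's upper face (25 mm free under the bar), on two 8 mm posts at y = +/-64 mm. Pinch it from above across x; the front then hangs level from it.
- box: Wooden drawer box stood on its back in a plywood stand bolted to the table: it does not move. Origin at table height under its middle; x away from the robot (its open side looks that way), y along its width, z up. Its top, the drawer's front wall, is a level plane 222 mm above the table, 80 mm along x, 200 mm along y. The stand is 150 x 262 mm. The contact is stiff: 1 mm of further push adds 5 to 20 N.
- box_seat (a point): Where front_center belongs: over the middle of the box's top, 9 mm above it (231 mm above the table), same axes as the box. In place the front overhangs the box by 30 mm in front and behind and by 23 mm at each end; its handle bar is then 270 mm above the table.
- tumbler_center (a point): Centre of a yellow plastic tumbler, 68 mm across, 100 mm high, standing between the front and the box, light and easily knocked over. Leave alone.
- tray_center (a point): Centre of a blue plastic tray of screws, 80 x 105 mm, 24 mm high, on the table behind the box (helper's side). Leave alone.
- bowl_center (a point): Centre (half-way up) of a white bowl of peanuts, 112 mm across, 48 mm high, on the table beyond the drawer front. Leave alone.

How it is judged:
On the way:
1. the drawer front has been lifted above the top of the box (height (world z) of front_center above 0.236 m), for 0.1 s.
At the end, for the whole second after the job is handed in: The robot still presses: the force between front and box, the front's weight of 4.3 to 6 N included, stays within 10 to 25 N; the front lies on the box's top (3 mm), level (0.025 rad), centred within 5 mm both ways, square within 0.04 rad; tumbler, tray and bowl within 30 mm of their start (contact force between front and box between 10 and 25 N and contact force between the fingers and front above 3 N and x of front_center in the frame of box between -0.005 and 0.005 m and y of front_center in the frame of box between -0.005 and 0.005 m and height (world z) of front_center between 0.228 and 0.234 m and angle between the y axis of front_center and the y axis of box, either way round below 0.04 rad and angle between front_center's own z axis and vertical below 0.025 rad and linear speed of front below 0.01 m/s and distance of each of tumbler_center, tray_center, bowl_center from where it was at the start of the episode below 0.03 m); the arm keeps its last pose, push and grip.
It fails at once if the drawer front is dropped or rammed on the box (over 40 N) (contact force between front and box above 40 N).
It fails at once if a bystander is knocked away (moved over 40 mm) (distance of any of tumbler_center, tray_center, bowl_center from where it was at the start of the episode above 0.04 m).
It also fails if it takes over 50 s, if anything falls off the work surface, if the arm or the gripper's body presses on something with over 40 N, if the wrist force passes 120 N, or if a joint passes its speed limit or range.

ROBOT

A 6-joint arm with a two-finger parallel gripper is mounted at the origin on the work surface. World frame = base frame: x ahead of the robot, y to its left, z up, the work surface at z = 0. Lengths are in m, angles in rad, forces in N, time in s.
With the tool pointing down it reaches from about 0.35 to 0.85 m from the base axis. Payload 8.1 kg.
Tool frame: the origin (TCP) lies midway between the tips of the shut fingers; the grasp point (between the pads) lies 19 mm behind it; z points along the fingers, y is the direction in which the jaws open and shut (so a half turn about z gives the same grasp; the last joint's range is limited). The gripper opens to 85 mm and grips with 20 to 120 N. Pads are 22 mm wide; open, the fingers measure 114 mm over their backs; the gripper's body (76 mm by 85 mm) begins 54 mm behind the grasp point. The pads swing forward as they close: fully open they stand 13 mm farther back than shut.
Start: joints at [1.05, 0.13, 1.488, -0, 1.523, -0.085], TCP at [0.253, 0.544, 0.231] pointing down, gripper open.
Joint ranges: [-2.96, 2.96], [-0.89, 2.26], [0.02, 2.5], [-1.34, 4.48], [0, 2.73], [-2.66, 2.66]. Speed limits (rad/s): [2.39, 2.39, 2.79, 3.14, 3.14, 3.14].

INTERFACE

Orientations are given as a 3x3 rotation matrix whose columns are the frame's x, y, z axes.
In Python, from workcell import manip gives the robot as it stands. The module is installed in compiled form; this text tells all that it offers.
- The arm moves only by the tool send_rows, never from a script. Its argument "series" is a list that holds one entry, the list of rows, each a list of 4 numbers: the shift along the world's x, y, z in cm, then the turn about the world's z in rad. In form: [[[x, y, z, roll], ...]]. A call has 1 to 5 rows; each row shifts and turns the pose as measured when the row begins; what a row does not reach is not made up. A row lasts 1/8 s, in which the tool goes at most 62.5 mm and 10.7 degrees, less where a joint would pass 70% of its speed; a pose out of reach is approached as far as the arm can. A call with a gripper value outside its range is refused whole. "gripper" is the opening, from 0 (shut) to 1 (fully open), set as the call begins (left out, the last holds). The fingers move at their own pace and stop on an object; "force" is the grip in N (left out, the last holds). Time passes only in rows, so rows that do not move let the fingers close. It gives the time, the measured TCP pose, the force and the opening at its end, in the units of the state.
- manip.get_state(): the state, without advancing time (a new reading comes with each control period).
- manip.camera(name): name is "scene" or "top"; returns a dict with "pixels" (420x560x3 uint8, red, green, blue), "depth" (420x560 float32, m along the optical axis (not along the pixel's ray), 0 where there is no reading), "intrinsics" (3x3 intrinsics, pixels), "R" (3x3) and "t" (3): a world point X has camera coordinates R X + t. Camera axes: x right, y down, z forward; pixel columns grow to the right and rows downward; lengths in m; the calibration is good to about 2 mm. A picture is of the moment at which its call begins.
- manip.job_done(): hands the job in, once; it reports no verdict.
The state is a dict: "t": time; "joint_positions": joint angles; "qd": joint speeds; "tau": joint torques, N m; "ee_pos": TCP position; "ee_rot": TCP orientation; "contact_force": force on the tool from outside, world axes, zero at the start; "wrist_torque": the same for the moment, N m; "gripper_width": finger opening in m.
Only numpy, scipy, OpenCV 4.12 (cv2) and the standard library are available. Lean on these libraries where they do the work, as an engineer would, in place of code of your own. Each camera call takes 0.05 s, during which the arm holds its last target.

## Working session

There is one attempt and no reset: what is moved stays moved. The work goes in short steps, Python scripts to look and compute and a tool call to move; the robot and the scene stay as the last step left them, time stands still between calls to the robot, and variables do not carry over. Pictures are saved under pics/ and viewed, and the job is handed in when it is done.

Besides the shell and the picture viewer there is one more tool, called after ">>>" by a JSON object that holds its "op" and its "data", one argument or row to a line. send_rows: Moves the arm, as the interface text tells. Its arguments: {"type":"object","properties":{"series":{"type":"array","items":{"type":"array","items":{"type":"array","items":{"type":"number"}}}},"gripper":{"type":"number"},"force":{"type":"number"}},"required":["series"]}

```bash
mkdir -p pics; python3 - <<'E'
from workcell import manip
import cv2,numpy as np
s=manip.get_state(); print(s)
for n in("scene","top"):
    c=manip.camera(n); cv2.imwrite(f"pics/{n}0.png",c["pixels"][:,:,::-1]); np.savez(f"{n}0.npz",**c); print(n,c["intrinsics"],c["R"],c["t"])
E
```

```text
{'t': 0.0, 'joint_positions': array([ 1.04959538e+00,  1.31198812e-01,  1.48930522e+00, -3.68466912e-05,
        1.52301347e+00, -8.53909266e-02]), 'qd': array([-0.0003578 ,  0.00057766, -0.00202123, -0.00196364, -0.00060139,
        0.00053712]), 'tau': array([ 2.04930247e-04, -5.69413340e+01, -5.00548339e+01, -1.53484461e-04,
        1.48891623e-02, -6.12859617e-05]), 'ee_pos': array([0.25298892, 0.54342667, 0.23020772]), 'ee_rot': array([[-9.06529094e-01,  4.22142327e-01, -9.26504085e-04],
       [ 4.22143324e-01,  9.06527532e-01, -1.68759210e-03],
       [ 1.27497407e-04, -1.92096885e-03, -9.99998147e-01]]), 'contact_force': array([ 0.18868667,  0.35342916, -0.17234075]), 'wrist_torque': array([ 0.00583904, -0.00315418, -0.03882523]), 'gripper_width': 0.08541413325970161}
scene [[407.32402469   0.         275.84626831]
 [  0.         407.32402469 208.91564011]
 [  0.           0.           1.        ]] [[ 0.71515918  0.69886106  0.01185572]
 [ 0.56420334 -0.56718281 -0.59998188]
 [-0.41257961  0.43577159 -0.79992573]] [-0.4215775  -0.23033037  1.40888545]
top [[450.14386797   0.         277.61871863]
 [  0.         450.14386797 204.27620113]
 [  0.           0.           1.        ]] [[ 0.00776035 -0.99995709 -0.0050594 ]
 [-0.99790044 -0.00741886 -0.0643403 ]
 [ 0.06430001  0.00554808 -0.99791519]] [0.00430084 0.59035951 1.20721289]
```

View pics/scene0.png

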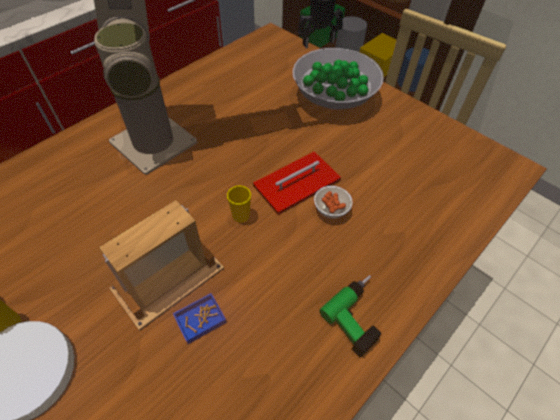

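View pics/top0.png

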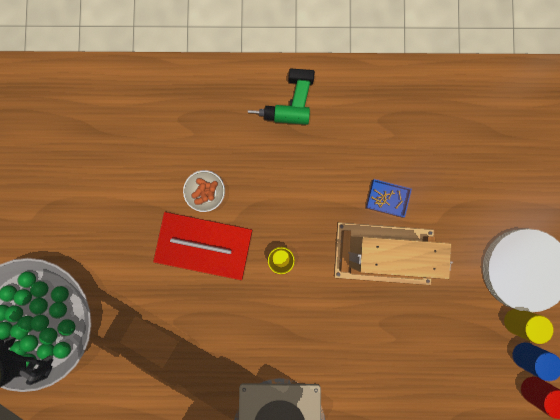

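The top view shows the front around (203,245) with its handle along (170,240)–(231,252). The box top is around (405,258), the tumbler at (281,260), the bowl at (204,191) and the tray at (388,198).

```bash
cat > h.py <<'E'
import numpy as np,cv2
from workcell import manip
def pts(c):
    K,R,t=c["intrinsics"],c["R"],c["t"];d=c["depth"]
    v,u=np.mgrid[:d.shape[0],:d.shape[1]]
    P=np.stack([(u-K[0,2])/K[0,0]*d,(v-K[1,2])/K[1,1]*d,d],-1)
    W=(P-t)@R; W[d==0]=np.nan
    return W
def ray(c,uv,z):
    K,R,t=c["intrinsics"],c["R"],c["t"]
    uv=np.atleast_2d(uv).astype(float)
    d=np.c_[(uv[:,0]-K[0,2])/K[0,0],(uv[:,1]-K[1,2])/K[1,1],np.ones(len(uv))]@R
    o=-R.T@t
    return o+d*((z-o[2])/d[:,2])[:,None]
def rect(c,m,z,roi=None):
    m=m.astype(np.uint8)
    n,l,st,ce=cv2.connectedComponentsWithStats(m)
    k=1+np.argmax(st[1:,4]); m=(l==k).astype(np.uint8)
    cnt=max(cv2.findContours(m,cv2.RETR_EXTERNAL,cv2.CHAIN_APPROX_NONE)[0],key=cv2.contourArea)[:,0]
    W=ray(c,cnt,z)[:,:2]
    (x,y),(w,h),a=cv2.minAreaRect((W*1000).astype(np.float32))
    if w>h: ang=a   # long axis direction
    else: ang=a+90
    ang=(ang+90)%180-90
    # px mask centroid on plane
    vv,uu=np.nonzero(m); cen=ray(c,np.c_[uu,vv],z)[:,:2].mean(0)
    return dict(c=(round(x,1),round(y,1)),wh=(round(w,1),round(h,1)),longdeg=round(ang if ang>0 else ang+180,2),cen=(cen*1000).round(1),n=int(m.sum()))
def red(c):
    h=cv2.cvtColor(c["pixels"],cv2.COLOR_RGB2HSV); return ((h[...,0]<6)|(h[...,0]>174))&(h[...,1]>180)&(h[...,2]>90)
E
python3 - <<'E'
from h import *
for n in("top","scene"):
    c=dict(np.load(n+"0.npz")); W=pts(c); z=W[...,2]
    m=red(c)&(z>0.008)&(z<0.03)&(W[...,0]>0.2)&(W[...,1]>0)
    m2=cv2.morphologyEx(m.astype(np.uint8),cv2.MORPH_CLOSE,np.ones((9,9)))
    print(n,"front",rect(c,m2,.018),np.nanmedian(z[m]))
    reg=(W[...,0]>.2)&(W[...,0]<.7)&(W[...,1]<0)&(W[...,1]>-.6)
    b=reg&(abs(z-.222)<.006); print("box",rect(c,b,.222),np.nanmedian(z[b]))
    hb=(abs(z-.05)<.012)&(W[...,0]>.2)&(W[...,1]>.05)&(W[...,1]<.4)&(W[...,0]<.45)
    hb&=cv2.dilate(m2,np.ones((3,3)))>0
    print("handle",rect(c,hb,.052))
    hs=cv2.cvtColor(c["pixels"],cv2.COLOR_RGB2HSV)
    ye=(hs[...,0]>20)&(hs[...,0]<35)&(hs[...,1]>200)&(W[...,1]>-.1)&(W[...,0]>.2)&(W[...,0]<.6)&(z>.085)
    print("tumbler",rect(c,ye,.1))
    dr=(z>.04)&(W[...,0]>.2)&(W[...,1]>-.2)&(W[...,1]<.4)
E
```

```text
top front {'c': (476.7, 212.2), 'wh': (245.8, 138.5), 'longdeg': 79.16, 'cen': array([476.6, 211.8]), 'n': 4639} 0.018330169217602627
box {'c': (459.2, -280.2), 'wh': (211.7, 79.9), 'longdeg': 86.21, 'cen': array([ 459. , -280.5]), 'n': 3198} 0.2226837572167037Traceback (most recent call last):
  File "<stdin>", line 11, in <module>
  File "h.py", line 18, in rect
    k=1+np.argmax(st[1:,4]); m=(l==k).astype(np.uint8)
        ~~~~~~~~~^^^^^^^^^^
    return _wrapfunc(a, 'argmax', axis=axis, out=out, **kwds)
    return bound(*args, **kwds)
ValueError: attempt to get argmax of an empty sequence
```

```bash
python3 - <<'E'
from h import *
for n in("top","scene"):
    c=dict(np.load(n+"0.npz")); W=pts(c); z=W[...,2]
    m=red(c)&(z>0.008)&(z<0.03)&(W[...,0]>0.2)&(W[...,1]>0)
    m2=cv2.morphologyEx(m.astype(np.uint8),cv2.MORPH_CLOSE,np.ones((9,9)))
    print(n,"front",rect(c,m2,.018))
    hb=(m2>0)&(z>.035); print("handle",rect(c,hb,.051))
    reg=(W[...,0]>.2)&(W[...,0]<.7)&(W[...,1]<0)&(W[...,1]>-.6)
    for lo in (.003,.006):
        b=reg&(abs(z-.222)<lo); print("box",rect(c,b,.222))
    ye=(z>.085)&(z<.11)&(W[...,1]>-.05)&(W[...,1]<.2)&(W[...,0]>.35)&(W[...,0]<.55)
    print("tumbler",rect(c,ye,.1))
    vv,uu=np.nonzero(b); v0,u0,v1,u1=vv.min()-12,uu.min()-12,vv.max()+12,uu.max()+12
    im=c["pixels"][:,:,::-1].copy(); im2=im.copy(); im2[b]=(255,0,255)
    o=np.vstack([im[v0:v1,u0:u1],im2[v0:v1,u0:u1]]); s=590/o.shape[0]; s=min(s,800/o.shape[1]); print((u0,v0),s)
    cv2.imwrite(f"pics/box_{n}.png",cv2.resize(o,None,fx=s,fy=s,interpolation=cv2.INTER_NEAREST))
E
```

```text
top front {'c': (476.7, 212.2), 'wh': (245.8, 138.5), 'longdeg': 79.16, 'cen': array([476.6, 211.8]), 'n': 4639}
handle {'c': (476.4, 212.7), 'wh': (163.1, 9.8), 'longdeg': 79.01, 'cen': array([476.3, 212.5]), 'n': 233}
box {'c': (459.3, -279.0), 'wh': (203.5, 79.9), 'longdeg': 86.24, 'cen': array([ 459. , -280.5]), 'n': 2772}
box {'c': (459.2, -280.2), 'wh': (211.7, 79.9), 'longdeg': 86.21, 'cen': array([ 459. , -280.5]), 'n': 3198}
tumbler {'c': (443.0, -0.0), 'wh': (62.7, 63.1), 'longdeg': 90.45, 'cen': array([ 4.405e+02, -3.000e-01]), 'n': 138}
(np.int64(346), np.int64(225)) 4.538461538461538
scene front {'c': (477.2, 210.0), 'wh': (247.2, 141.3), 'longdeg': 78.69, 'cen': array([477.3, 205.8]), 'n': 2602}
handle {'c': (478.0, 212.2), 'wh': (165.3, 19.9), 'longdeg': 79.21, 'cen': array([474.1, 209.3]), 'n': 167}
box {'c': (458.8, -283.3), 'wh': (211.8, 85.1), 'longdeg': 86.28, 'cen': array([ 459.7, -287.8]), 'n': 1855}
box {'c': (459.9, -283.4), 'wh': (211.8, 87.2), 'longdeg': 86.28, 'cen': array([ 459.6, -286.8]), 'n': 2843}
tumbler {'c': (445.1, -3.7), 'wh': (64.7, 79.5), 'longdeg': 138.45, 'cen': array([443. ,  -2.5]), 'n': 231}
(np.int64(87), np.int64(188)) 3.1052631578947367
```

View pics/box_top.png

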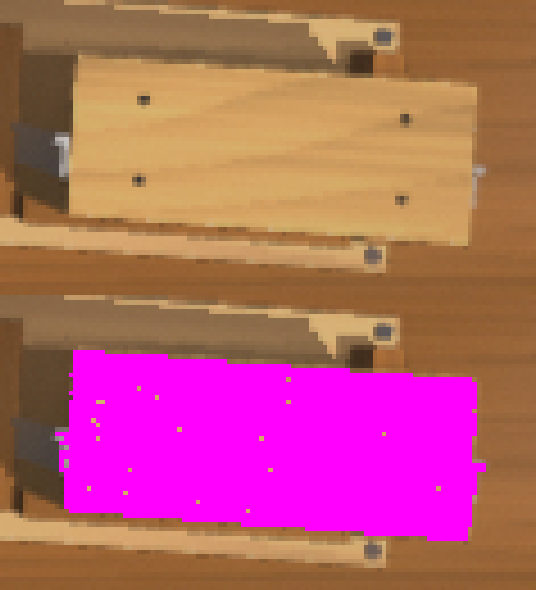

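View pics/box_scene.png

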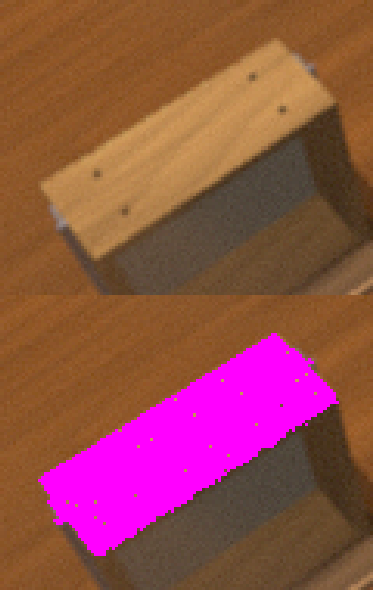

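In the top-view crop the wood corners are at about (79,54), (477,87), (469,245) and (69,214). Small metal slides stick out at both ends and widen the mask, so I'll use an opening to remove them.

```bash
python3 - <<'E'
from h import *
for n in("top","scene"):
    c=dict(np.load(n+"0.npz")); W=pts(c); z=W[...,2]
    reg=(W[...,0]>.2)&(W[...,0]<.7)&(W[...,1]<0)&(W[...,1]>-.6)
    hs=cv2.cvtColor(c["pixels"],cv2.COLOR_RGB2HSV)
    b=(reg&(abs(z-.222)<.006)).astype(np.uint8)
    b=cv2.morphologyEx(b,cv2.MORPH_CLOSE,np.ones((3,3)))
    b&=((hs[...,1]>85)&(hs[...,2]>110)).astype(np.uint8)
    b=cv2.morphologyEx(b,cv2.MORPH_CLOSE,np.ones((7,7)))
    for k in(9,15,19): print(n,k,rect(c,cv2.morphologyEx(b,cv2.MORPH_OPEN,np.ones((k,k))),.222))
c=dict(np.load("top0.npz"))
e=np.array([(79,54),(477,87),(469,245),(69,214)])/4.53846-.5+[346,225]
w=ray(c,e,.222)[:,:2]*1000;print(w.round(1),w.mean(0),[np.linalg.norm(w[i]-w[i-1]) for i in range(4)])
c=dict(np.load("scene0.npz"))
e=np.array([(278,39),(336,103),(96,259),(41,186)])/3.10526-.5+[87,188]
w=ray(c,e,.222)[:,:2]*1000;print(w.round(1),w.mean(0),[np.linalg.norm(w[i]-w[i-1]) for i in range(4)])
E
```

```text
top 9 {'c': (459.2, -280.8), 'wh': (199.8, 79.9), 'longdeg': 86.21, 'cen': array([ 459. , -281.1]), 'n': 3170}
top 15 {'c': (459.2, -280.8), 'wh': (199.8, 79.9), 'longdeg': 86.21, 'cen': array([ 459.1, -280.5]), 'n': 3149}
top 19 {'c': (459.2, -280.8), 'wh': (199.8, 79.9), 'longdeg': 86.21, 'cen': array([ 459.1, -280.5]), 'n': 3149}
scene 9 {'c': (457.8, -283.3), 'wh': (211.8, 83.1), 'longdeg': 86.4, 'cen': array([ 458.1, -287.3]), 'n': 2727}
scene 15 {'c': (457.8, -283.3), 'wh': (211.8, 83.1), 'longdeg': 86.37, 'cen': array([ 458. , -287.7]), 'n': 2628}
scene 19 {'c': (457.9, -281.7), 'wh': (208.6, 83.1), 'longdeg': 86.33, 'cen': array([ 458.1, -287.1]), 'n': 2510}
[[ 505.9 -185.6]
 [ 491.1 -383.1]
 [ 413.2 -377.9]
 [ 426.8 -180.3]] [ 459.27086201 -281.73522495] [np.float64(79.28868225862321), np.float64(198.0530488235151), np.float64(78.0682993187342), np.float64(197.9992755037598)]
[[ 426.3 -179.4]
 [ 505.4 -186.1]
 [ 491.6 -383.1]
 [ 414.  -378.3]] [ 459.30282785 -281.74634264] [np.float64(199.29175589608568), np.float64(79.38064310470719), np.float64(197.4508902506628), np.float64(77.79081451781302)]
```

The two views agree on the box to within about 1 mm:

| Thing | x (mm) | y (mm) | Long axis |
|---|---|---|---|
| Box | 459.2 | −281.3 | 86.2° |
| Front | 476.6 | 212.2 | 79.1° |

Next I move above the handle, with the gripper half open because the bowl is close.

>>> {"op": "send_rows", "data": {
  "series": [
    [[3.5,-5,0,-0.18],[3.5,-5,0,-0.18],[3.5,-5,0,-0.18],[3.5,-5,0,-0.18],[3.5,-5,0,-0.18]]
  ],
  "gripper": 0.5,
  "force": 60
}}

```text
t: 0.72
ee_pos: [0.4277, 0.2887, 0.2273]
ee_rot: [[-0.214, 0.977, -0.005], [0.977, 0.214, -0.001], [0.0, -0.005, -1.0]]
contact_force: [0.3, 1.0, 0.9]
gripper_width: 0.0427
```

>>> {"op": "send_rows", "data": {
  "series": [
    [[2.4,-3.8,-2,-0.18],[2.0,-3.2,-3,-0.18],[0.5,-0.6,-3,-0.046],[0,0,0,0]]
  ]
}}

```text
t: 1.23
ee_pos: [0.4794, 0.2053, 0.1448]
ee_rot: [[0.211, 0.977, -0.005], [0.977, -0.211, -0.0], [-0.001, -0.005, -1.0]]
contact_force: [-0.9, 0.0, -0.5]
gripper_width: 0.0427
```

```bash
cat > st.py <<'E'
from h import *
s=manip.get_state();R=s["ee_rot"]
print("t",round(s["t"],2),"pos mm",(s["ee_pos"]*1000).round(1),"jaw deg",round(float(np.degrees(np.arctan2(R[1,1],R[0,1]))),2),"F",s["contact_force"].round(1),"T",s["wrist_torque"].round(2),"w",round(s["gripper_width"]*1000,1),"q",s["joint_positions"].round(2),"axis",R[:,2].round(4))
E
python3 st.py
```

```text
t 1.23 pos mm [479.4 205.3 144.8] jaw deg -12.18 F [-0.9  0.  -0.5] T [ 0.02  0.01 -0.01] w 42.7 q [ 0.31 -0.02  1.8   0.    1.36  0.52] axis [-5.e-03 -1.e-04 -1.e+00]
```

>>> {"op": "send_rows", "data": {
  "series": [
    [[-0.28,0.69,-3,0.022],[0,0,-3,0],[0,0,-2,0],[0,0,0,0]]
  ]
}}

```text
t: 1.72
ee_pos: [0.4779, 0.2157, 0.0684]
ee_rot: [[0.181, 0.984, -0.0], [0.984, -0.181, 0.002], [0.002, -0.0, -1.0]]
contact_force: [0.9, 0.7, -0.3]
gripper_width: 0.0427
```

```bash
python3 st.py; python3 - <<'E'
from h import *
for n in("scene","top"):
    c=manip.camera(n); cv2.imwrite(f"pics/{n}1.png",cv2.resize(c["pixels"][120:300,100:380] if 1 else 0,None,fx=2.8,fy=2.8)[:,:,::-1])
E
```

```text
t 1.73 pos mm [477.9 215.7  68.4] jaw deg -10.41 F [ 0.9  0.7 -0.3] T [-0.05 -0.02 -0.05] w 42.7 q [0.32 0.07 1.86 0.   1.21 0.51] axis [-1.0e-04  2.1e-03 -1.0e+00]
```

View pics/scene1.png

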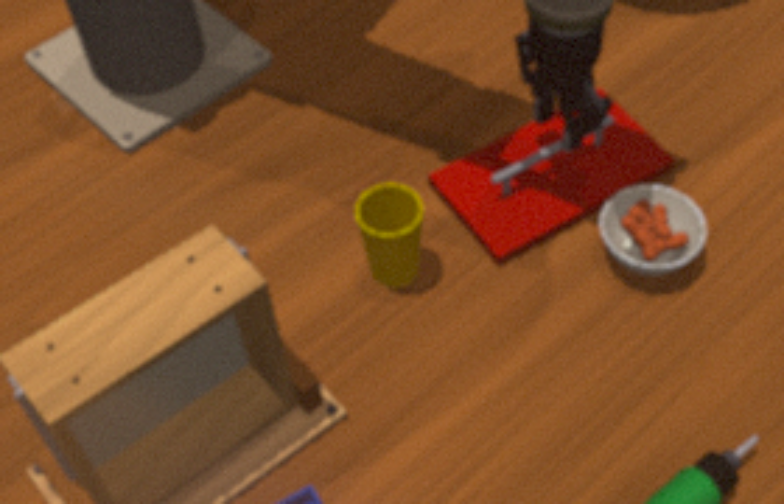

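The fingers straddle the bar, seen at about (555,155) in the crop, and are clear of the bowl. Next I descend.

>>> {"op": "send_rows", "data": {
  "series": [
    [[-0.1,-0.3,-2,-0.008],[0,0,-1.5,0],[0,0,-0.4,0],[0,0,0,0]]
  ]
}}

```text
t: 2.33
ee_pos: [0.4826, 0.2152, 0.0364]
ee_rot: [[0.187, 0.982, 0.012], [0.982, -0.187, 0.006], [0.008, 0.011, -1.0]]
contact_force: [-0.1, 0.8, -1.1]
gripper_width: 0.043
```

```bash
python3 st.py
```

```text
t 2.33 pos mm [482.6 215.2  36.4] jaw deg -10.78 F [-0.1  0.8 -1.1] T [ 0.01 -0.01 -0.01] w 43.0 q [0.32 0.11 1.88 0.   1.13 0.51] axis [ 0.012   0.0062 -0.9999]
```

>>> {"op": "send_rows", "data": {
  "series": [
    [[-0.5,-0.25,-0.6,0],[0,0,0,0]]
  ]
}}

```text
t: 2.58
ee_pos: [0.4778, 0.2127, 0.0309]
ee_rot: [[0.187, 0.982, 0.013], [0.982, -0.187, 0.007], [0.009, 0.012, -1.0]]
contact_force: [0.2, -0.5, -0.3]
gripper_width: 0.0428
```

```bash
python3 st.py
```

```text
t 2.58 pos mm [477.8 212.7  30.9] jaw deg -10.77 F [ 0.2 -0.5 -0.3] T [ 0.   -0.01 -0.03] w 42.8 q [0.32 0.11 1.9  0.   1.12 0.51] axis [ 0.013   0.0065 -0.9999]
```

>>> {"op": "send_rows", "data": {
  "series": [
    [[0,0,-0.15,0],[0,0,0,0],[0,0,0,0],[0,0,0,0]]
  ],
  "gripper": 0,
  "force": 80
}}

```text
t: 3.08
ee_pos: [0.478, 0.2128, 0.0298]
ee_rot: [[0.187, 0.982, 0.013], [0.982, -0.187, 0.007], [0.009, 0.012, -1.0]]
contact_force: [-0.1, 0.5, -1.0]
gripper_width: 0.0073
```

```bash
python3 st.py
```

```text
t 3.08 pos mm [478.  212.8  29.8] jaw deg -10.78 F [-0.1  0.5 -1. ] T [-0.03  0.02 -0.06] w 7.3 q [0.32 0.11 1.9  0.   1.12 0.51] axis [ 0.0135  0.0067 -0.9999]
```

>>> {"op": "send_rows", "data": {
  "series": [
    [[0,0,0,0],[0,0,0.5,0],[0,0,1,0],[0,0,1.5,0],[0,0,0,0]]
  ]
}}

```text
t: 3.7
ee_pos: [0.4769, 0.2124, 0.0608]
ee_rot: [[0.187, 0.982, 0.011], [0.982, -0.187, 0.006], [0.008, 0.01, -1.0]]
contact_force: [0.1, -0.2, -5.1]
gripper_width: 0.0075
```

```bash
python3 st.py;  python3 - <<'E'
from h import *
for n in("scene","top"):
    c=manip.camera(n); cv2.imwrite(f"pics/{n}2.png",cv2.resize(c["pixels"][120:300,100:380] if 1 else 0,None,fx=2.8,fy=2.8)[:,:,::-1])
E
```

```text
t 3.7 pos mm [476.9 212.4  60.8] jaw deg -10.78 F [ 0.1 -0.2 -5.1] T [ 0.04 -0.05  0.  ] w 7.5 q [0.32 0.06 1.89 0.   1.18 0.51] axis [ 0.0111  0.006  -0.9999]
```

View pics/scene2.png

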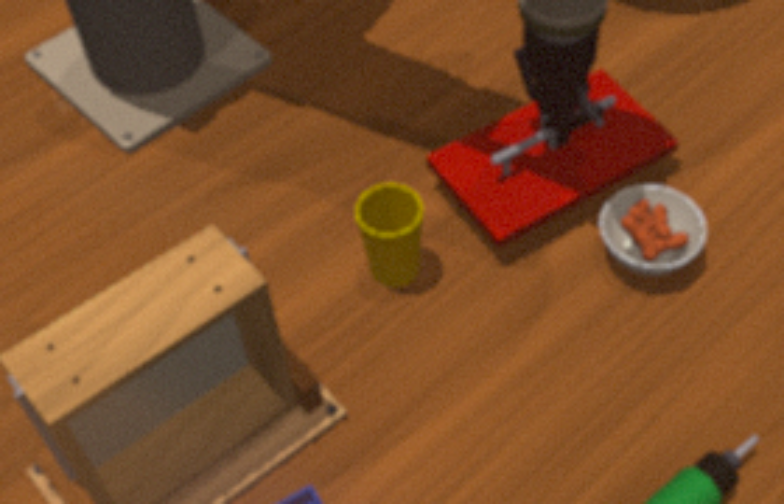

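The front is held by the bar, level, with a load of about 5 N. I lift it now.

>>> {"op": "send_rows", "data": {
  "series": [
    [[0,0,3,0],[0,0,5,0],[0,0,5,0],[0,0,5,0],[0,0,4,0]]
  ]
}}

```text
t: 4.42
ee_pos: [0.4693, 0.2098, 0.2773]
ee_rot: [[0.187, 0.982, -0.006], [0.982, -0.187, 0.0], [-0.001, -0.006, -1.0]]
contact_force: [2.1, 0.2, -5.0]
gripper_width: 0.0076
```

```bash
python3 st.py
```

```text
t 4.42 pos mm [469.3 209.8 277.3] jaw deg -10.79 F [ 2.1  0.2 -5. ] T [-0.02 -0.04 -0.02] w 7.6 q [ 0.32 -0.11  1.65  0.    1.61  0.51] axis [-5.6e-03  4.0e-04 -1.0e+00]
```

>>> {"op": "send_rows", "data": {
  "series": [
    [[0,-3,1.5,0],[0,-5,0.5,0],[0,-5.5,0,0.02],[0,-5.5,0,0.02],[0,-5.5,0,0.02]]
  ]
}}

```text
t: 5.05
ee_pos: [0.4695, -0.0377, 0.301]
ee_rot: [[0.118, 0.993, 0.001], [0.993, -0.118, 0.003], [0.003, 0.0, -1.0]]
contact_force: [1.5, -0.2, -4.8]
gripper_width: 0.0074
```

>>> {"op": "send_rows", "data": {
  "series": [
    [[0,-5.5,0,0.02],[0,-5.5,0,0.02],[0,-4.5,0,0.02],[0,-3,0,0],[0,-1.5,0,0]]
  ]
}}

```text
t: 5.68
ee_pos: [0.4666, -0.2467, 0.2976]
ee_rot: [[0.06, 0.998, -0.003], [0.998, -0.06, 0.005], [0.005, -0.003, -1.0]]
contact_force: [-0.1, 0.9, -5.4]
gripper_width: 0.0072
```

```bash
python3 st.py
```

```text
t 5.67 pos mm [ 466.6 -246.7  297.6] jaw deg -3.45 F [-0.1  0.9 -5.4] T [ 0.06 -0.03 -0.04] w 7.2 q [-0.59 -0.08  1.58  0.    1.64 -0.52] axis [-0.0029  0.0047 -1.    ]
```

>>> {"op": "send_rows", "data": {
  "series": [
    [[-0.3,-1.7,-0.8,0],[-0.3,-1.2,-0.8,0],[0,-0.4,0,0],[0,0,0,0],[0,0,0,0]]
  ]
}}

```text
t: 6.3
ee_pos: [0.4603, -0.2794, 0.2792]
ee_rot: [[0.059, 0.998, -0.004], [0.998, -0.059, 0.007], [0.007, -0.005, -1.0]]
contact_force: [-0.2, -0.2, -5.9]
gripper_width: 0.0072
```

```bash
python3 st.py; cat > look.py <<'E'
import sys
from h import *
k=sys.argv[1]
s=manip.get_state(); zb=s["ee_pos"][2]-.0298
for n in("scene","top"):
    c=manip.camera(n); np.savez(f"{n}{k}.npz",**c)
    W=pts(c); z=W[...,2]
    reg=(W[...,0]>.3)&(W[...,0]<.65)&(W[...,1]<-.1)&(W[...,1]>-.45)
    m=(red(c)&reg&(z>.15)).astype(np.uint8)
    m=cv2.morphologyEx(m,cv2.MORPH_CLOSE,np.ones((13,13)))
    ok=(red(c)&reg&(z>zb+.005)&(z<zb+.03))
    A=W[cv2.erode(ok.astype(np.uint8),np.ones((3,3)))>0]; co=np.linalg.lstsq(np.c_[A[:,0]-.459,A[:,1]+.281,np.ones(len(A))],A[:,2],rcond=None)[0]
    print(n,"zb",zb,"front",rect(c,m,zb+.018),"plane slope x,y,z",co.round(4))
    v0,v1,u0,u1=(190,310,310,480) if n=="top" else (150,330,60,260)
    cv2.imwrite(f"pics/{n}{k}.png",cv2.resize(c["pixels"][v0:v1,u0:u1],None,fx=3.3,fy=3.3,interpolation=cv2.INTER_NEAREST)[:,:,::-1])
E
python3 look.py 3
```

```text
t 6.3 pos mm [ 460.3 -279.4  279.2] jaw deg -3.36 F [-0.2 -0.2 -5.9] T [-0.03 -0.05  0.03] w 7.2 q [-0.64 -0.04  1.58  0.    1.61 -0.58] axis [-0.0044  0.0072 -1.    ]
scene zb 0.24944798163134418 front {'c': (460.1, -280.5), 'wh': (247.5, 148.4), 'longdeg': 87.93, 'cen': array([ 463.8, -290.5]), 'n': 5722} plane slope x,y,z [-0.0223  0.0005  0.2699]
top zb 0.24944798163134418 front {'c': (460.2, -262.1), 'wh': (211.4, 139.0), 'longdeg': 86.61, 'cen': array([ 465.9, -227.6]), 'n': 4077} plane slope x,y,z [-2.170e-02  1.000e-04  2.682e-01]
```

View pics/top3.png

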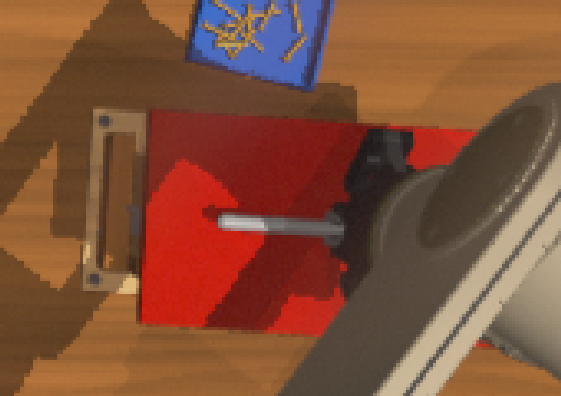

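View pics/scene3.png

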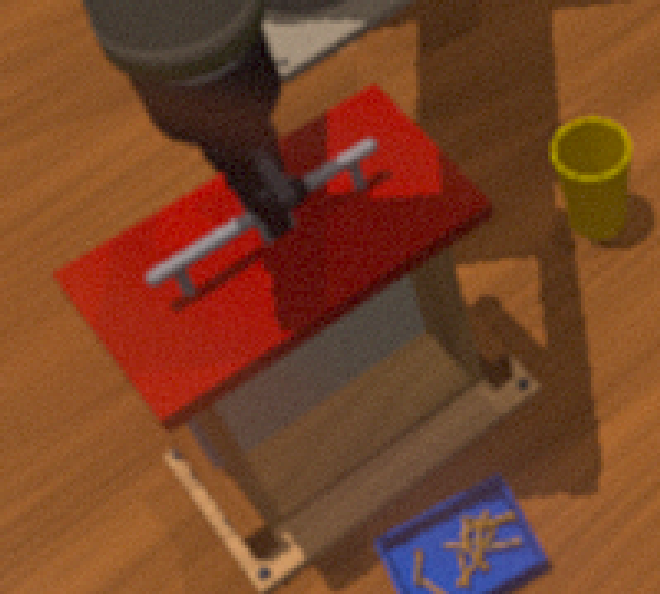

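The scene crop shows the top-face corners of the front at about (55,272), (377,84), (491,207) and (163,418). In the top crop the left-end corners are about (150,108) and (140,323). The front is tilted −0.022 about its long axis, so I cast rays onto the fitted plane.

```bash
python3 - <<'E'
from h import *
def rp(c,uv,sl,z0):
    out=[]
    for p in uv:
        z=z0
        for _ in range(20):
            w=ray(c,p,z)[0]; z=z0+sl*(w[0]-.459)
        out.append(w)
    return np.array(out)*1000
c=dict(np.load("scene3.npz"))
e=np.array([(55,272),(377,84),(491,207),(163,414)])/3.3-.5+[60,150]
w=rp(c,e,-.022,.2685);print(w.round(1),w.mean(0),[np.linalg.norm(w[i]-w[i-1]).round(1) for i in range(4)])
print("long",np.degrees(np.arctan2(*(w[1]-w[0]+w[2]-w[3])[[1,0]])))
c=dict(np.load("top3.npz"))
e=np.array([(150,108),(140,323)])/3.3-.5+[310,190]
w=rp(c,e,-.022,.2685);d=w[0]-w[1];print(w.round(1),np.linalg.norm(d)); u=np.array([-d[1],d[0]])/np.linalg.norm(d[:2]); 
print("centre",w.mean(0)[:2]-123*u, "long",np.degrees(np.arctan2(u[1],u[0])))
# long edges in top view: fit lines on red mask, columns free of the arm
E
```

```text
[[ 382.5 -397.3  270.2]
 [ 398.4 -153.9  269.8]
 [ 538.2 -165.9  266.8]
 [ 518.  -403.8  267.2]] [ 459.23619079 -280.20381949  268.4948038 ] [np.float64(135.7), np.float64(243.9), np.float64(140.3), np.float64(238.7)]
long 85.71201272614312
[[ 536.6 -160.3  266.8]
 [ 397.3 -152.9  269.9]] 139.62311221162543
centre [ 460.39205254 -279.43315823] long 86.94401890985455
```

>>> {"op": "send_rows", "data": {
  "series": [
    [[-0.1,-0.15,-1.0,-0.006],[0,0,-0.7,0],[0,0,-0.3,0],[0,0,0,0]]
  ]
}}

```text
t: 6.9
ee_pos: [0.4594, -0.2804, 0.2578]
ee_rot: [[0.064, 0.998, -0.004], [0.998, -0.064, 0.007], [0.007, -0.005, -1.0]]
contact_force: [0.6, 0.4, -5.5]
gripper_width: 0.0075
```

```bash
python3 st.py
```

```text
t 6.9 pos mm [ 459.4 -280.4  257.8] jaw deg -3.68 F [ 0.6  0.4 -5.5] T [-0.04  0.02  0.01] w 7.5 q [-0.65 -0.04  1.62  0.    1.57 -0.58] axis [-0.0043  0.0072 -1.    ]
```

>>> {"op": "send_rows", "data": {
  "series": [
    [[0,-0.03,-0.2,0],[0,0,-0.15,0],[0,0,0,0]]
  ],
  "force": 40
}}

```text
t: 7.28
ee_pos: [0.4595, -0.2809, 0.2544]
ee_rot: [[0.064, 0.998, -0.004], [0.998, -0.064, 0.007], [0.007, -0.004, -1.0]]
contact_force: [-0.5, 0.6, -4.6]
gripper_width: 0.007
```

```bash
python3 st.py
```

```text
t 7.28 pos mm [ 459.5 -280.9  254.4] jaw deg -3.68 F [-0.5  0.6 -4.6] T [-0.02 -0.01 -0.01] w 7.0 q [-0.65 -0.04  1.62  0.    1.57 -0.58] axis [-0.0038  0.0068 -1.    ]
```

>>> {"op": "send_rows", "data": {
  "series": [
    [[0,0,-0.07,0],[0,0,-0.05,0],[0,0,0,0]]
  ]
}}

```text
t: 7.65
ee_pos: [0.4597, -0.281, 0.2535]
ee_rot: [[0.064, 0.998, -0.003], [0.998, -0.064, 0.006], [0.006, -0.004, -1.0]]
contact_force: [0.1, 0.3, -5.5]
gripper_width: 0.0075
```

```bash
python3 st.py
```

```text
t 7.65 pos mm [ 459.7 -281.   253.5] jaw deg -3.69 F [ 0.1  0.3 -5.5] T [ 0.02 -0.02 -0.  ] w 7.5 q [-0.65 -0.04  1.62  0.    1.56 -0.58] axis [-0.0034  0.0065 -1.    ]
```

>>> {"op": "send_rows", "data": {
  "series": [
    [[0,0,-0.06,0],[0,0,-0.05,0],[0,0,0,0]]
  ]
}}

```text
t: 8.02
ee_pos: [0.4597, -0.2811, 0.2526]
ee_rot: [[0.064, 0.998, -0.003], [0.998, -0.064, 0.006], [0.006, -0.004, -1.0]]
contact_force: [0.4, -0.2, -5.1]
gripper_width: 0.0074
```

```bash
python3 st.py
```

```text
t 8.03 pos mm [ 459.7 -281.1  252.6] jaw deg -3.69 F [ 0.4 -0.2 -5.1] T [ 0.04  0.01 -0.01] w 7.4 q [-0.65 -0.04  1.62  0.    1.56 -0.58] axis [-0.0031  0.0062 -1.    ]
```

>>> {"op": "send_rows", "data": {
  "series": [
    [[0,0,-0.05,0],[0,0,-0.04,0],[0,0,0,0]]
  ]
}}

```text
t: 8.4
ee_pos: [0.4596, -0.2811, 0.2525]
ee_rot: [[0.064, 0.998, -0.003], [0.998, -0.064, 0.006], [0.006, -0.003, -1.0]]
contact_force: [0.3, 0.2, -4.5]
gripper_width: 0.0073
```

```bash
python3 st.py
```

```text
t 8.4 pos mm [ 459.6 -281.1  252.5] jaw deg -3.69 F [ 0.3  0.2 -4.5] T [0.07 0.14 0.02] w 7.3 q [-0.65 -0.04  1.62  0.    1.56 -0.58] axis [-0.0029  0.0059 -1.    ]
```

Torque of 0.14 N m shows that the edge has just touched. I ease the grip to 20 N so the front can level itself, then press.

>>> {"op": "send_rows", "data": {
  "series": [
    [[0,0,-0.05,0],[0,0,-0.05,0],[0,0,-0.05,0],[0,0,-0.05,0]]
  ],
  "force": 20
}}

```text
t: 8.9
ee_pos: [0.4593, -0.2811, 0.2521]
ee_rot: [[0.064, 0.998, -0.003], [0.998, -0.064, 0.005], [0.005, -0.003, -1.0]]
contact_force: [-3.8, 1.6, 3.1]
gripper_width: 0.007
```

```bash
python3 st.py
```

```text
t 8.9 pos mm [ 459.3 -281.1  252.1] jaw deg -3.69 F [-3.8  1.6  3.1] T [ 0.33  0.59 -0.05] w 7.0 q [-0.65 -0.04  1.63  0.    1.56 -0.58] axis [-0.0028  0.0053 -1.    ]
```

```bash
python3 look.py 4; python3 st.py
```

```text
scene zb 0.22229385081855135 front {'c': (460.1, -282.3), 'wh': (246.3, 148.9), 'longdeg': 87.12, 'cen': array([ 463.5, -291.9]), 'n': 5460} plane slope x,y,z [-0.0099  0.0019  0.2429]
top zb 0.22229385081855135 front {'c': (459.6, -262.5), 'wh': (208.8, 138.7), 'longdeg': 86.44, 'cen': array([ 465.2, -228.4]), 'n': 3818} plane slope x,y,z [-8.000e-03  2.000e-04  2.411e-01]
t 9.0 pos mm [ 459.3 -281.1  252.1] jaw deg -3.69 F [-5.1  2.5  2.7] T [ 0.41  0.66 -0.02] w 7.2 q [-0.65 -0.04  1.63  0.    1.56 -0.58] axis [-0.0028  0.0053 -1.    ]
```

View pics/scene4.png

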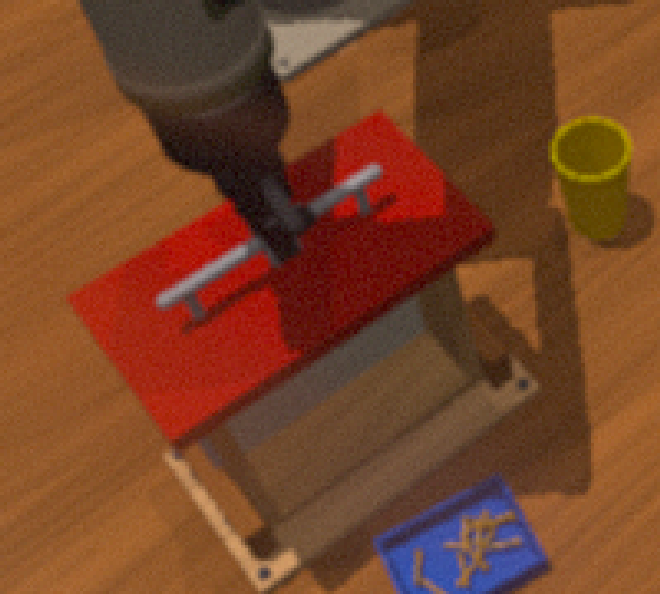

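View pics/top4.png

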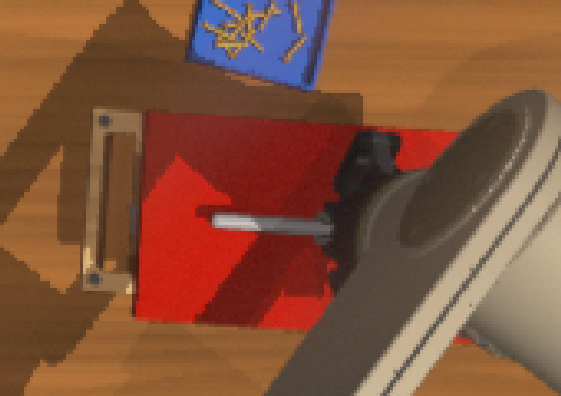

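The front rests on the box, and its tilt has dropped to about −0.009. I keep pressing in small steps.

>>> {"op": "send_rows", "data": {
  "series": [
    [[0,0,-0.06,0],[0,0,-0.08,0],[0,0,-0.08,0]]
  ]
}}

```text
t: 9.38
ee_pos: [0.459, -0.2811, 0.2519]
ee_rot: [[0.064, 0.998, -0.002], [0.998, -0.064, 0.005], [0.004, -0.003, -1.0]]
contact_force: [-5.5, 2.6, 3.5]
gripper_width: 0.0072
```

```bash
python3 st.py
```

```text
t 9.38 pos mm [ 459.  -281.1  251.9] jaw deg -3.7 F [-5.5  2.6  3.5] T [0.49 0.77 0.02] w 7.2 q [-0.65 -0.04  1.63  0.    1.56 -0.58] axis [-0.0023  0.0045 -1.    ]
```

>>> {"op": "send_rows", "data": {
  "series": [
    [[0,0,-0.12,0],[0,0,-0.12,0]]
  ]
}}

```text
t: 9.62
ee_pos: [0.4589, -0.2811, 0.2517]
ee_rot: [[0.064, 0.998, -0.002], [0.998, -0.064, 0.004], [0.004, -0.002, -1.0]]
contact_force: [-6.9, 4.0, 5.9]
gripper_width: 0.0071
```

```bash
python3 st.py
```

```text
t 9.62 pos mm [ 458.9 -281.1  251.7] jaw deg -3.69 F [-6.9  4.   5.9] T [0.61 0.96 0.01] w 7.1 q [-0.65 -0.04  1.63  0.    1.56 -0.58] axis [-0.0016  0.0037 -1.    ]
```

The push also drives the front radially outward by about 8 N, so I relieve that with an inward shift.

>>> {"op": "send_rows", "data": {
  "series": [
    [[-0.08,0.05,-0.12,0],[-0.08,0.05,-0.12,0]]
  ]
}}

```text
t: 9.88
ee_pos: [0.4589, -0.2812, 0.2517]
ee_rot: [[0.064, 0.998, 0.004], [0.998, -0.064, 0.0], [0.0, 0.004, -1.0]]
contact_force: [-0.4, 0.4, 5.4]
gripper_width: 0.0072
```

```bash
python3 st.py
```

```text
t 9.88 pos mm [ 458.9 -281.2  251.7] jaw deg -3.69 F [-0.4  0.4  5.4] T [ 0.06 -0.06  0.05] w 7.2 q [-0.65 -0.05  1.63  0.    1.55 -0.58] axis [ 3.5e-03  3.0e-04 -1.0e+00]
```

>>> {"op": "send_rows", "data": {
  "series": [
    [[-0.04,0.02,-0.2,0],[-0.04,0.02,-0.24,0]]
  ],
  "force": 60
}}

```text
t: 10.12
ee_pos: [0.4591, -0.2812, 0.2517]
ee_rot: [[0.064, 0.998, 0.008], [0.998, -0.064, -0.003], [-0.002, 0.008, -1.0]]
contact_force: [-6.2, 5.1, 15.5]
gripper_width: 0.0073
```

```bash
python3 st.py
```

```text
t 10.12 pos mm [ 459.1 -281.2  251.7] jaw deg -3.68 F [-6.2  5.1 15.5] T [0.8  1.11 0.04] w 7.3 q [-0.65 -0.05  1.64  0.    1.55 -0.58] axis [ 0.0077 -0.0026 -1.    ]
```

>>> {"op": "send_rows", "data": {
  "series": [
    [[-0.09,0.06,-0.18,0]]
  ]
}}

```text
t: 10.25
ee_pos: [0.4591, -0.2813, 0.2518]
ee_rot: [[0.064, 0.998, 0.011], [0.998, -0.064, -0.005], [-0.004, 0.011, -1.0]]
contact_force: [0.6, -1.1, 5.5]
gripper_width: 0.0072
```

```bash
python3 st.py
```

```text
t 10.25 pos mm [ 459.1 -281.3  251.8] jaw deg -3.68 F [ 0.6 -1.1  5.5] T [-0.05 -0.15  0.03] w 7.2 q [-0.65 -0.06  1.64  0.    1.54 -0.58] axis [ 0.0108 -0.0048 -0.9999]
```

>>> {"op": "send_rows", "data": {
  "series": [
    [[-0.07,0.045,-0.23,0]]
  ]
}}

```text
t: 10.38
ee_pos: [0.4591, -0.2813, 0.2517]
ee_rot: [[0.064, 0.998, 0.014], [0.998, -0.064, -0.007], [-0.006, 0.014, -1.0]]
contact_force: [-3.9, 2.8, 14.7]
gripper_width: 0.0072
```

```bash
for i in 1 2 3; do python3 st.py; python3 -c "
from workcell import manip
for i in range(4): manip.camera('top')"; done; python3 st.py
```

```text
t 10.38 pos mm [ 459.1 -281.3  251.7] jaw deg -3.67 F [-3.9  2.8 14.7] T [0.57 0.74 0.01] w 7.2 q [-0.65 -0.06  1.65  0.    1.54 -0.58] axis [ 0.0137 -0.0069 -0.9999]
t 10.57 pos mm [ 459.1 -281.3  251.7] jaw deg -3.67 F [-4.1  2.  13.4] T [0.49 0.5  0.02] w 7.4 q [-0.65 -0.06  1.65  0.    1.54 -0.58] axis [ 0.0137 -0.0069 -0.9999]
t 10.78 pos mm [ 459.1 -281.3  251.7] jaw deg -3.67 F [-3.1  2.6 12.1] T [ 0.43  0.44 -0.02] w 7.4 q [-0.65 -0.06  1.65  0.    1.54 -0.58] axis [ 0.0137 -0.0069 -0.9999]
t 10.97 pos mm [ 459.1 -281.3  251.7] jaw deg -3.67 F [-3.2  2.5 11.8] T [ 0.45  0.46 -0.05] w 7.1 q [-0.65 -0.06  1.65  0.    1.54 -0.58] axis [ 0.0136 -0.0068 -0.9999]
```

The push has settled at about 12 N (Fz +11.8, so roughly 17 N between front and box). Next I check placement before handing in.

```bash
python3 look.py 5; python3 st.py; python3 - <<'E'
from h import *
c=dict(np.load("top0.npz")); W=pts(c);z=W[...,2]
ok=cv2.erode((red(c)&(z>.01)&(z<.026)&(W[...,1]>0)&(W[...,0]>.2)).astype(np.uint8),np.ones((3,3)))>0
A=W[ok];print("slope of front lying on table",np.linalg.lstsq(np.c_[A[:,:2]-A[:,:2].mean(0),np.ones(len(A))],A[:,2],rcond=None)[0].round(4))
for n in("top0","top5"):
    c=dict(np.load(n+".npz"));W=pts(c);z=W[...,2]
    for nm,x0,x1,y0,y1,zl in(("tumb",.36,.54,-.08,.07,.085),("bowl",.52,.7,.1,.32,.03),("tray",.52,.66,-.36,-.17,.012)):
        m=(W[...,0]>x0)&(W[...,0]<x1)&(W[...,1]>y0)&(W[...,1]<y1)&(z>zl)&(z<.115)
        hs=cv2.cvtColor(c["pixels"],cv2.COLOR_RGB2HSV)
        if nm=="tray": m=(hs[...,0]>105)&(hs[...,0]<130)&(hs[...,1]>120)&(W[...,0]>x0)&(W[...,0]<x1)&(W[...,1]>y0)&(W[...,1]<y1)
        v,u=np.nonzero(m);print(n,nm,u.mean().round(1),v.mean().round(1),len(u))
E
```

```text
scene zb 0.22187011343486057 front {'c': (461.3, -282.3), 'wh': (245.2, 147.5), 'longdeg': 86.3, 'cen': array([ 463.3, -292.5]), 'n': 5443} plane slope x,y,z [0.     0.0014 0.2425]
top zb 0.22187011343486057 front {'c': (459.5, -263.7), 'wh': (211.1, 138.7), 'longdeg': 86.42, 'cen': array([ 465.5, -229.1]), 'n': 3827} plane slope x,y,z [3.000e-04 1.000e-04 2.407e-01]
t 11.07 pos mm [ 459.1 -281.3  251.7] jaw deg -3.67 F [-3.2  2.1 12.3] T [0.44 0.45 0.02] w 7.5 q [-0.65 -0.06  1.65  0.    1.54 -0.58] axis [ 0.0136 -0.0068 -0.9999]
slope of front lying on table [ 0.0019 -0.0013  0.0184]
top0 tumb 280.6 261.5 138
top0 bowl 202.6 190.6 939
top0 tray 386.7 197.3 666
top5 tumb 280.5 261.4 138
top5 bowl 202.6 190.6 929
top5 tray 387.1 197.8 708
```

View pics/scene5.png

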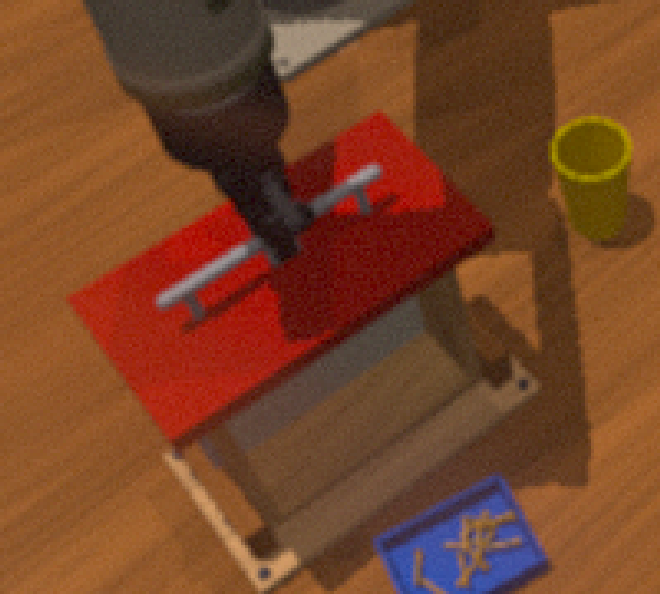

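View pics/top5.png

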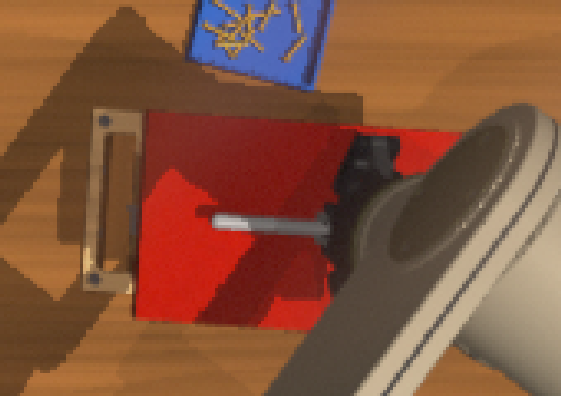

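In the scene crop the front lies level. Its top-face corners are at about (68,298), (382,111), (494,231) and (174,439). In the top crop the left-end corners are about (147,110) and (134,318).

```bash
python3 - <<'E'
from h import *
c=dict(np.load("scene5.npz"))
e=np.array([(68,298),(382,111),(494,231),(174,439)])/3.3-.5+[60,150]
w=ray(c,e,.24)*1000;print(w.mean(0),[np.linalg.norm(w[i]-w[i-1]).round(1) for i in range(4)],"long",np.degrees(np.arctan2(*(w[1]-w[0]+w[2]-w[3])[[1,0]])))
c=dict(np.load("top5.npz"))
e=np.array([(147,110),(134.5,318)])/3.3-.5+[310,190]
w=ray(c,e,.24)*1000;d=w[0]-w[1];a=np.radians(86.3);u=np.array([np.cos(a),np.sin(a)])
print("centre",w.mean(0)[:2]-123*u,np.linalg.norm(d))
E
python3 st.py
```

```text
[ 458.68563301 -282.13161443  240.        ] [np.float64(138.5), np.float64(244.9), np.float64(141.5), np.float64(240.2)] long 85.88880376253809
centre [ 458.56215114 -281.11303072] 139.22447210911008
t 11.07 pos mm [ 459.1 -281.3  251.7] jaw deg -3.67 F [-3.2  2.1 12.3] T [0.44 0.45 0.02] w 7.5 q [-0.65 -0.06  1.65  0.    1.54 -0.58] axis [ 0.0136 -0.0068 -0.9999]
```

The measured centre is within about 1 mm of the target (459.2, −281.3). It is square to within about 0.005 rad and level, with a steady 12 N push. I hand in now.

```bash
python3 -c "
from workcell import manip
print(manip.job_done())"; python3 st.py
```

```text
the job is handed in; nothing more can be done
None
the job is handed in; nothing more can be done
```

The red drawer front is on the box, handle up, and the arm is still pressing it down with about 12 N on top of its own weight. I handed the job in at about 11 s, with the bar gripped at 60 N.

My last checks before handing in:
- **Push:** it settled from 14.7 N to 11.8–12.3 N over about 0.7 s. With the front's weight of about 5 N, that is roughly 17 N between front and box.
- **Sideways load:** about 4 N of sideways force and 0.6 N m of moment remained at the wrist. They held steady and the front did not move.
- **Centring:** the two camera views put the centre within about 1 mm of the box's middle in both directions. They disagree with each other by about 1 mm.
- **Squareness:** within about 0.3° (0.005 rad).
- **Level:** within about 0.002 rad. It first touched at a tilt of about 0.02 rad, then levelled as I eased the grip and pressed.
- **Other things:** the tumbler and bowl are unchanged in the top picture. The tray's colour patch shifted by about half a pixel (1–2 mm), which I put down to changed shadows.

No check failed.

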